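# Set a bar to length against the flip stop

### The arm

A 6-joint arm with a two-finger parallel gripper is mounted at the origin on the work surface. World frame = base frame: x ahead of the robot, y to its left, z up, the work surface at z = 0. Lengths are in m, angles in rad, forces in N, time in s.
With the tool pointing down it reaches from about 0.375 to 0.9 m from the base axis. Payload 3.1 kg.
Tool frame: the origin (TCP) lies at the very end of the fingers, on their centre line; the grasp point (between the pads) lies 19 mm behind it; x points along the fingers, z is the direction in which the jaws open and shut, and the axes are right-handed (so a half turn about x gives the same grasp; the last joint's range is limited). The gripper opens to 85 mm and grips with 20 to 120 N. Pads are 22 mm wide; open, the fingers measure 114 mm over their backs; the gripper's body (76 mm by 85 mm) begins 54 mm behind the grasp point. The pads swing forward as they close: fully open they stand 13 mm farther back than shut.
Start: joints at [-1.44, 0.527, 1.433, -0, 1.181, -0.178], TCP at [0.191, -0.595, 0.231] pointing down, gripper open.
Joint ranges: [-3.08, 3.08], [-0.75, 2.2], [0.22, 2.44], [-1.43, 4.57], [0, 2.65], [-2.85, 2.85]. Speed limits (rad/s): [2.79, 2.79, 3.14, 3.14, 3.14, 3.14].

### API

Orientations are given as a unit quaternion [x, y, z, w].
In Python, from station import manip, viewer, job gives the robot as it stands.
- The arm moves only by the tool move_arm, never from a script. Its argument "deltas" is one flat list of numbers, 7 for each row, row after row: the finger opening in mm, from 0 to 85.4, then the shift along the tool's x, y, z in mm, then the turn, a rotation vector about the tool's x, y, z in degrees. In form: [jaw, tx, ty, tz, rx, ry, rz, jaw, tx, ty, tz, rx, ry, rz, ...]. A call has 1 to 10 rows; each row shifts and turns the commanded pose from where the row before left it, along the tool's axes as they then stand; what a row does not reach is not made up. A row lasts 1/10 s, in which the tool goes at most 50 mm and 8.59 degrees, less where a joint would pass 70% of its speed; a pose out of reach is approached as far as the arm can. A call is refused whole if a number of a shift passes 50 or a number of a turn 8.59, either way. A call with a gripper value outside its range is refused whole. The fingers move at their own pace and stop on an object; "force" is the grip in N (left out, the last holds). Time passes only in rows, so rows that do not move let the fingers close. It gives the time, the measured TCP pose, the force and the opening at its end, in the units of the state.
- manip.sense(): the state, without advancing time (a new reading comes with each control period).
- viewer.snapshot(name): name is "side" or "top"; returns a dict with "image" (400x640x3 uint8, red, green, blue), "depth" (400x640 float32, m along the optical axis (not along the pixel's ray), 0 where there is no reading), "fovy" (degrees; the focal length in pixels is half the picture's height over the tangent of half this angle, whatever the lens; pixels are square), "cx", "cy" (the principal point, pixels), "R" (3x3) and "t" (3): a world point X has camera coordinates R X + t. Camera axes: x right, y down, z forward; pixel columns grow to the right and rows downward; lengths in m; the calibration is good to about 2 mm. A picture is of the moment at which its call begins.
- job.sign_off(): hands the job in, once; it reports no verdict.
The state is a dict: "t": time; "q": joint angles; "qd": joint speeds; "tau": joint torques, N m; "tcp_pos": TCP position; "tool_rot": TCP orientation; "force": force on the tool from outside, world axes, zero at the start; "ft_torque": the same for the moment, N m; "finger_gap": opening from 0.0 (shut) to 1.0 (fully open).
Only numpy, scipy, OpenCV 4.12 (cv2) and the standard library are available. Lean on these libraries where they do the work, as an engineer would, in place of code of your own. Each camera call takes 0.05 s, during which the arm holds its last target.

### The job

First swing the flip stop's flag fully down over the bed of the length-stop rail. Then set the longer aluminium bar on edge on the bed, at least two fingers' width to the left of the flag, and slide it along until its end touches the flag, with its side flat against the fence. Let go and leave it there with the flag still fully down; leave the shorter bar where it is.

Things in the scene. Friction and masses are not known exactly. Their poses are not given: they have to be found in the camera images.
- rail: Fixed dark steel bed 120 x 400 mm, 15 mm thick. Origin on the bench at mid-length; bed spans x -50..70, y -200..200 mm. x points across it, away from the robot; y along it to the left; z up. Full-length fence: face at x = 20 mm, 15 mm thick, top 33 mm above the bench. A bar touching it has its centre at x = 7.5 mm. Flip stop on the right half (-y); left end open, no lip on the robot's side.
- stop_hinge (a point): Middle of the flag's hinge axis: rail x = 50 mm, 70 mm above the bench; the axis is along the rail's y. It sits on a grey bracket 34 mm wide along the rail, behind the fence, top 82 mm above the bench; its place along the rail varies. Axes parallel to the rail's.
- flag (a joint): Flag angle, rad: 0 = fully down (hard stop; arm level, across the bed towards the robot), 1.57 = arm straight up, 2.0 = leaning back away from the robot (limit). Stiff hinge: it stays where left, 2 to 4 N at the tip moves it. Starts at 1.7 to 1.95.
- flag_tip (a point): Outer end of the flag's arm, mid width and thickness, 105 mm from the hinge. Arm: steel, 18 mm wide (along the rail), 10 mm thick. A foot of the same width, 32 to 78 mm from the hinge, stands square to it and reaches 50 mm from the arm's middle line: down to 5 mm above the bed when the flag is down, towards the robot when up. The arm's plain back then faces away from the robot.
- stop_face (a point): Centre of the face that the bar's end must touch: the left (rail +y) side of the flag's foot, 9 mm to the left of the hinge point along the rail. Its axes are the flag's, parallel to the rail's when the flag is down.
- bar_mid (a point): Centre of the longer bar: 160 mm (its x) x 25 mm (y) x 50 mm (z, up). Starts on edge on the bench, centre 25 mm up; 0.4 to 0.7 kg. Set right, its x axis is along the rail, its centre 40 mm above the bench and 80 mm left of the stop face.
- offcut_mid (a point): Centre of the shorter bar, 100 mm long, same section and material, on edge beside the longer one; stays where it is.
Things that resemble listed ones, but are neither listed nor needed, are in the scene too. Leave any blue or orange look-alike of the part that bears bar_mid alone.

How it is judged:
By the outcome, as a careful person would: the job done as asked, in the order asked, and still so for the second after the job is handed in, with the robot touching nothing.
It also fails if it takes over 64 s, if anything falls off the work surface, if the arm or the gripper's body presses on something with over 40 N, if the wrist force passes 120 N, or if a joint passes its speed limit or range.

## Working session

There is one attempt and no reset: what is moved stays moved. The work goes in short steps, Python scripts to look and compute and a tool call to move; the robot and the scene stay as the last step left them, time stands still between calls to the robot, and variables do not carry over. Pictures are saved under pics/ and viewed, and the job is handed in when it is done.

Besides the shell and the picture viewer there is one more tool, called after ">>>" by a JSON object that holds its "fn" and its "kwargs". move_arm: Moves the arm, as the interface text tells. Its arguments: {"type":"object","properties":{"deltas":{"type":"array"},"force":{"type":"number"}},"required":["deltas"]}

```bash
mkdir -p pics; ls
cat > h.py <<'E'
import numpy as np, cv2
from station import manip, viewer, job
def snap(n,f):
    s=viewer.snapshot(n); cv2.imwrite('pics/'+f,s['image'][:,:,::-1]); np.savez('pics/'+f[:-4]+'.npz',**s); return s
def load(f): return dict(np.load('pics/'+f+'.npz'))
def K(s):
    f=200/np.tan(np.radians(float(s['fovy']))/2); return f,float(s['cx']),float(s['cy'])
def plane(s,u,v,z):
    f,cx,cy=K(s); R,t=s['R'],s['t']; d=R.T@np.array([(u-cx)/f,(v-cy)/f,1]); c=-R.T@t
    return c+d*(z-c[2])/d[2]
def cloud(s):
    f,cx,cy=K(s); v,u=np.mgrid[0:400,0:640]; d=s['depth']
    P=np.stack([(u-cx)/f*d,(v-cy)/f*d,d],-1); return (P-s['t'])@s['R']
def proj(s,X):
    f,cx,cy=K(s); p=s['R']@np.asarray(X)+s['t']; return p[0]/p[2]*f+cx,p[1]/p[2]*f+cy
E
python3 - <<'E'
from h import *
for n in('side','top'):
    s=snap(n,n+'0.png'); print(n,K(s),-s['R'].T@s['t'],s['R'][2])
print(manip.sense())
E
```

```text
pics
side (np.float64(376.6464525515078), 319.0324827391897, 197.93952681659502) [0.0896041  0.58562645 0.63422827] [ 0.45892074 -0.5766535  -0.67591605]
top (np.float64(419.3038386111526), 315.521870370926, 197.79385834057317) [0.37143981 0.10086769 1.23972161] [ 0.10259872  0.00903338 -0.99468181]
{'t': 0.1, 'q': array([-1.43950973e+00,  5.28391579e-01,  1.43378617e+00, -1.74890846e-05,
        1.18142421e+00, -1.78517413e-01]), 'qd': array([-0.00102926, -0.00076628, -0.00122303, -0.00028847, -0.0008257 ,
       -0.00094921]), 'tau': array([-4.68534417e-04, -4.43304992e+01, -1.78585857e+01, -2.20413999e-04,
        3.89863970e-03, -1.28683837e-07]), 'tcp_pos': array([ 0.19047053, -0.59457895,  0.23041638]), 'tool_rot': array([ 0.41737968,  0.57165053, -0.41635948,  0.5706616 ]), 'force': array([0.69263532, 1.2970356 , 0.21546786]), 'ft_torque': array([-0.02952935, -0.00089822, -0.00218409]), 'finger_gap': 1.0016780199136432}
```

View pics/side0.png

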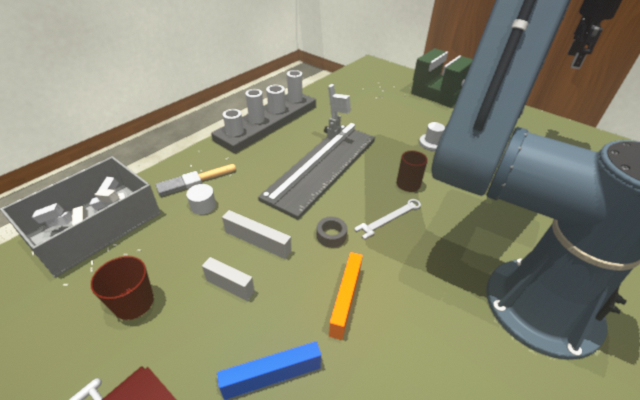

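View pics/top0.png

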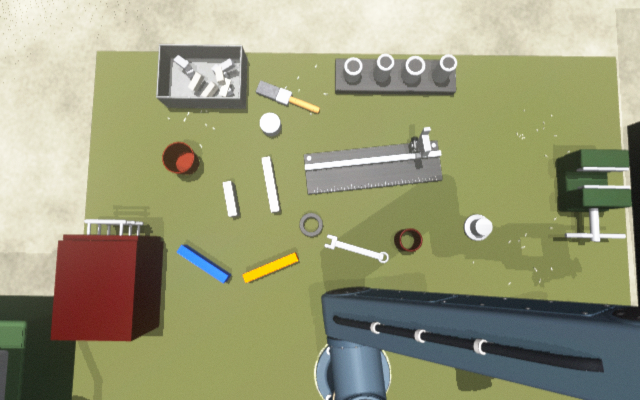

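Candidates, as top-camera pixels: long grey bar (270,184), short grey bar (230,199), blue (203,263), orange (270,267), and scraps in the tray (200,75). The plain aluminium long bar at (270,184) fits the description. I'll check it in a close crop and measure it.

Run:
```python
from h import *
s=load('top0'); im=s['image'][:,:,::-1]
a=cv2.resize(im[110:230,190:460],None,fx=2.9,fy=2.9,interpolation=cv2.INTER_CUBIC); 
cv2.imwrite('pics/crop_top.png',a)
s2=load('side0'); cv2.imwrite('pics/crop_side.png',cv2.resize(s2['image'][70:280,200:440,::-1],None,fx=2.8,fy=2.8,interpolation=cv2.INTER_CUBIC))
P=cloud(s); 
def rect(m):
    pts=P[m][:,:2].astype(np.float32); (c,sz,an)=cv2.minAreaRect(pts*1000); return c,sz,an,len(pts)
z=P[...,2]
for name,(u0,u1,v0,v1) in dict(long=(255,290,148,222),short=(215,245,172,226)).items():
    m=np.zeros(z.shape,bool); m[v0:v1,u0:u1]=True; m&=(z>.04)&(z<.06)
    print(name,rect(m),np.median(z[m]))
    # colour mask onto plane
    g=im[v0:v1,u0:u1].min(2)>140
    vv,uu=np.nonzero(g); p=np.array([plane(s,u+u0,v+v0,.05)[:2] for u,v in zip(uu,vv)],np.float32)*1000
    print('  col',cv2.minAreaRect(p),len(p))
# rail corners
m=np.zeros(z.shape,bool); m[130:200,295:450]=True
b=m&(z>.010)&(z<.021); print('bed',rect(b),np.median(z[b]))
f=m&(z>.028)&(z<.038); print('fence',rect(f),np.median(z[f]))
k=m&(z>.06); q=P[k]; print('stop',len(q),q.min(0),q.max(0))
for w in range(120,165,2): print(w,np.round(z[w,408:446:2]*1000).astype(int))
```

```text
long ((534.3211669921875, 243.0366668701172), (160.5731964111328, 25.33015251159668), 11.388221740722656, 495) 0.05054444424680841
  col ((532.9376831054688, 243.30276489257812), (161.88063049316406, 27.871761322021484), 11.457064628601074) 543
short ((490.6197509765625, 358.3356628417969), (99.90557861328125, 26.2686824798584), 11.76720905303955, 320) 0.05075601841698897
  col ((489.6787414550781, 358.54644775390625), (102.35317993164062, 27.423877716064453), 11.886685371398926) 338
bed ((618.4461059570312, -52.157012939453125), (173.59255981445312, 400.3936462402344), 6.302120208740234, 4272) 0.016138812805307736
fence ((633.84765625, -50.05633544921875), (62.749725341796875, 397.5260925292969), 6.799141883850098, 690) 0.03395626883277615
stop 345 [ 0.37143981 -0.19021427  0.06019413] [0.66592276 0.10086769 1.23972161]
120 [ 3  0 -2 -2  2  0  3  2  3  2  3 -1  2  1  3  0 -1 -3  4]
122 [-2  6  2  4  5 -5  5  0  3 -3  5  3  4  4  1  2  6  4 -5]
124 [ 0 -2  2  5 -1  6  2  4  3  3 -1  4  3  6 -1  2 -2  0  3]
126 [-2  4 -3  6  0 -1 -2  2  3 -2  2 -1  0  5 -1  1  3  0  2]
128 [  0   3   
[... 781 characters left out ...]
153  22  25  18   3   3   0
  -3]
148 [ 15  41  60  72  55  52 116 139 160 155 157 159  18  14  15  14   0  -1
   2]
150 [ 16  38  55  55  50  51 116 136 159 157 154 155  16  16  15  37  26   5
   2]
152 [ 12  35  35  33  35  28 108 131 144 143 141  34  38  37  34  37  36  -2
  -1]
154 [ 33  40  31  34  34  35  36 125 132 130 128  35  32  37  33  35  36   2
   0]
156 [ 38  35  32  33  36  32  40 114 114  33  33  31  30  22  20  16   4   3
   1]
158 [29 34 31 28 22 19 15 17 16 13 16 17 16 19 16 10 -3  1  1]
160 [17 15 18 15 16 14 17 15 15 23 18 16 16 15 22 11  1  0 -2]
162 [20 19 16 15 13 20 20 17 11 15 18 17 16 15 12 15  1  1 -1]
164 [16 17 16 14 18 16 17 16 22 17 14 14 14 18 16 15 13  0  0]
```

View pics/crop_top.png

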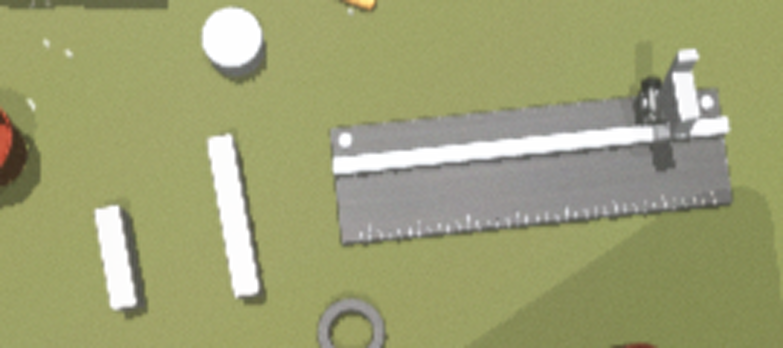

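View pics/crop_side.png

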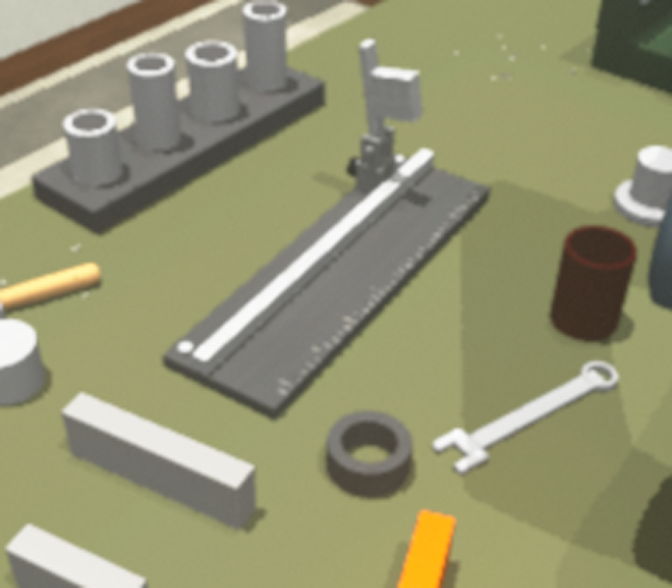

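Crops: long bar (top 270,184; side 257,234) is the plain-metal 160 mm bar, and the shorter one is (230,199). The flag is up at top (428,143), side (338,105). Next I fit the rail pose and the hinge.

Run:
```python
from h import *
s=load('top0'); P=cloud(s); im=s['image'].astype(int); g=im.mean(2)
# bed front edge: along columns, transition dark grey->green (saturation)
hsv=cv2.cvtColor(s['image'],cv2.COLOR_RGB2HSV)
green=(hsv[...,1]>70)
front=[];back=[];fr=[]
for u in range(315,400,2):
    col=green[:,u]; v=175
    while not col[v]: v+=1
    front.append(plane(s,u,v-.5,.015)[:2])
    v=150
    # fence top: bright, grad
    c=g[:,u]; vv=np.arange(145,178); br=np.nonzero(c[145:178]>170)[0]
    if len(br): 
        fr.append(plane(s,u,145+br.max()+.5,.033)[:2]); back.append(plane(s,u,145+br.min()-.5,.033)[:2])
def fit(p):
    p=np.array(p); l=cv2.fitLine(p.astype(np.float32),cv2.DIST_HUBER,0,.001,.001).ravel(); 
    d=l[:2]*np.sign(l[1]); return d,l[2:]
for n,p in(('front',front),('fenceF',fr),('fenceB',back)):
    d,c=fit(p); print(n,'yaw of rail',np.degrees(np.arctan2(-d[0],d[1])),c, 'x at y=-.05', c[0]+d[0]/d[1]*(-.05-c[1]))
left=[];right=[]
for v in range(160,186,2):
    r=green[v]; u=320
    while not r[u]:u-=1
    left.append(plane(s,u+.5,v,.015)[:2])
    u=425
    while not r[u]:u+=1
    right.append(plane(s,u-.5,v,.015)[:2])
for n,p in(('left',left),('right',right)):
    p=np.array(p); print(n,p[::3].round(4).tolist())
# depth check: all rail points z in bed/fence -> in both cams
for n in('top0','side0'):
    q=load(n);Q=cloud(q).reshape(-1,3)
    m=(Q[:,2]>.028)&(Q[:,2]<.040)&(abs(Q[:,0]-.635)<.06)&(Q[:,1]>-.19)&(Q[:,1]<.14)
    d,c=fit(Q[m][:,:2]); print(n,'fence mid',np.degrees(np.arctan2(-d[0],d[1])),'x at -.05',c[0]+d[0]/d[1]*(-.05-c[1]),m.sum())
```

```text
front yaw of rail 6.7166004 [0.5218508  0.01151482] x at y=-.05 0.52909523
fenceF yaw of rail 6.8392296 [ 0.5956986  -0.00770951] x at y=-.05 0.6007708
fenceB yaw of rail 6.5721145 [0.6087428  0.03493136] x at y=-.05 0.61852777
left [[0.6099, 0.1492], [0.5919, 0.1489], [0.574, 0.1456], [0.5561, 0.1424], [0.5382, 0.1421]]
right [[0.615, -0.253], [0.5971, -0.2557], [0.5792, -0.2583], [0.5613, -0.261], [0.5428, -0.2079]]
top0 fence mid 7.035639 x at -.05 0.6092873 647
side0 fence mid 7.9812436 x at -.05 0.608095 619
```

```bash
cat >> h.py <<'E'
YAW=np.radians(6.75); ex=np.array([np.cos(YAW),np.sin(YAW),0]); ey=np.array([-np.sin(YAW),np.cos(YAW),0])
O=.5709*ex-.1235*ey
def torail(P): 
    P=np.asarray(P)-O; return np.stack([P@ex,P@ey,P[...,2]],-1)
def fromrail(p): return O+p[0]*ex+p[1]*ey+np.array([0,0,p[2]])
E
python3 - <<'E'
from h import *
for n in('top0','side0'):
    q=load(n);Q=torail(cloud(q).reshape(-1,3))*1000
    b=(abs(Q[:,1])<200)&(Q[:,0]>-30)&(Q[:,0]<130)&(Q[:,2]<200)
    A=Q[b&(Q[:,2]>95)]; print(n,len(A)); print(' arm y pct',np.percentile(A[:,1],[2,10,50,90,98]).round(1),'x',np.percentile(A[:,0],[2,50,98]).round(1),'zmax',np.percentile(A[:,2],[98]).round(1))
    B=Q[b&(Q[:,2]>60)&(Q[:,2]<88)]; print(' bracket y',np.percentile(B[:,1],[2,10,50,90,98]).round(1),np.percentile(B[:,0],[2,50,98]).round(1),len(B))
    T=Q[b&(Q[:,2]>165)]; print(' tip',T.mean(0).round(1) if len(T) else None,len(T), np.percentile(T[:,1],[5,95]) if len(T) else '')
    F=A[(A[:,2]<160)]
    for z in range(95,180,8):
        w=A[(A[:,2]>=z)&(A[:,2]<z+8)]
        if len(w): print('  z',z,len(w),'x',w[:,0].min().round(),w[:,0].max().round(),'y',w[:,1].min().round(),w[:,1].max().round())
s=load('side0')
cv2.imwrite('pics/flag_side.png',cv2.resize(s['image'][75:160,300:380,::-1],None,fx=6.5,fy=6.5,interpolation=cv2.INTER_CUBIC))
E
```

```text
top0 290
 arm y pct [-137.1 -134.6 -124.2 -119.7 -119.1] x [10.1 41.4 72.5] zmax [175.4]
 bracket y [-124.9 -120.1 -113.6 -110.7 -108.8] [42.4 51.  61.9] 41
 tip [  69.  -127.9  172.8] 35 [-136.37568485 -120.18929027]
  z 95 3 x 53.0 59.0 y -123.0 -120.0
  z 103 8 x 22.0 62.0 y -121.0 -119.0
  z 111 13 x 9.0 57.0 y -137.0 -119.0
  z 119 25 x 9.0 61.0 y -134.0 -119.0
  z 127 23 x 11.0 64.0 y -136.0 -119.0
  z 135 21 x 12.0 66.0 y -134.0 -119.0
  z 143 59 x 13.0 69.0 y -138.0 -119.0
  z 151 92 x 15.0 71.0 y -138.0 -119.0
  z 159 14 x 17.0 66.0 y -136.0 -119.0
  z 167 22 x 64.0 75.0 y -139.0 -120.0
  z 175 10 x 66.0 71.0 y -137.0 -121.0
side0 427
 arm y pct [-137.1 -133.2 -122.4 -120.  -118.8] x [ 9.  40.3 68.8] zmax [173.8]
 bracket y [-144.  -141.5 -117.5 -112.4 -109.5] [40.5 47.6 61.7] 102
 tip [  65.8 -127.4  171.1] 29 [-136.71187693 -119.57514424]
  z 95 13 x 49.0 57.0 y -130.0 -119.0
  z 103 19 x 27.0 62.0 y -124.0 -119.0
  z 111 54 x 8.0 61.0 y -135.0 -118.0
  z 119 55 x 7.0 62.0 y -137.0 -118.0
  z 127 57 x 10.0 65.0 y -139.0 -118.0
  z 135 58 x 11.0 66.0 y -139.0 -119.0
  z 143 63 x 11.0 67.0 y -139.0 -117.0
  z 151 67 x 12.0 70.0 y -139.0 -118.0
  z 159 18 x 62.0 71.0 y -138.0 -119.0
  z 167 20 x 62.0 72.0 y -137.0 -119.0
  z 175 3 x 64.0 68.0 y -134.0 -123.0
```

View pics/flag_side.png

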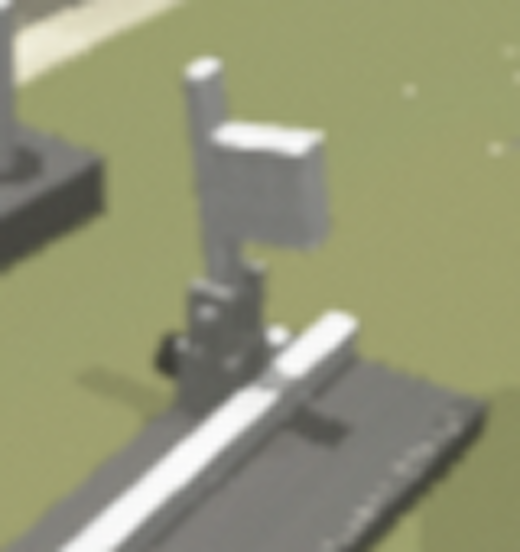

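```bash
cat >> h.py <<'E'
from scipy.spatial.transform import Rotation as Ro
def cur():
    s=manip.sense(); return np.array(s['tcp_pos']),Ro.from_quat(s['tool_rot']),s
def downrot(phi): # phi world angle (deg) of tool z
    x=np.array([0,0,-1.]); z=np.array([np.cos(np.radians(phi)),np.sin(np.radians(phi)),0]); return Ro.from_matrix(np.stack([x,np.cross(z,x),z],1))
def go(target,phi):
    p,R,s=cur(); print('tcp',p.round(4),'rail mm',(torail(p)*1000).round(1),'F',s['force'].round(1),'gap',round(s['finger_gap'],3),'t',s['t'])
    D=downrot(phi); print('shift tool mm',(R.inv().apply(np.asarray(target)-p)*1000).round(1),'rotvec deg',(R.inv()*D).as_rotvec(degrees=True).round(2))
E
python3 - <<'E'
from h import *
p,R,s=cur(); print(R.as_matrix().round(3)); 
print('hinge',fromrail([.05,-.128,.07]))
for x,z in((.115,.2),(.115,.13),(.085,.15)): print(x,z,fromrail([x,-.128,z]))
go(fromrail([.125,-.128,.24]),96.75)
go(fromrail([.125,-.128,.24]),96.75-180)
go(fromrail([.125,-.128,.24]),6.75)
E
```

```text
[[-0.     0.952  0.305]
 [ 0.002  0.305 -0.952]
 [-1.     0.    -0.002]]
hinge [ 0.64615686 -0.17677775  0.07      ]
0.115 0.2 [ 0.71070631 -0.16913782  0.2       ]
0.115 0.13 [ 0.71070631 -0.16913782  0.13      ]
0.085 0.15 [ 0.68091426 -0.17266394  0.15      ]
tcp [ 0.1905 -0.5946  0.2304] rail mm [-451.6 -489.3  230.4] F [0.7 1.3 0.2] gap 1.002 t 0.1
shift tool mm [  -8.9  635.  -244.7] rotvec deg [-1.69e+02  1.00e-02 -1.70e-01]
tcp [ 0.1905 -0.5946  0.2304] rail mm [-451.6 -489.3  230.4] F [0.7 1.3 0.2] gap 1.002 t 0.1
shift tool mm [  -8.9  635.  -244.7] rotvec deg [ 1.1e+01 -1.1e-01 -1.0e-02]
tcp [ 0.1905 -0.5946  0.2304] rail mm [-451.6 -489.3  230.4] F [0.7 1.3 0.2] gap 1.002 t 0.1
shift tool mm [  -8.9  635.  -244.7] rotvec deg [-79.    -0.08  -0.09]
```

>>> {"fn": "move_arm", "kwargs": {"deltas": [0,-2,30,-12,0,0,0,0,-2,45,-17,0,0,0,0,-2,45,-17,0,0,0,0,-2,45,-17,0,0,0,0,-2,45,-17,0,0,0,0,0,45,-17,0,0,0,0,0,45,-17,0,0,0,0,0,45,-17,0,0,0,0,0,45,-17,0,0,0,0,0,30,-12,0,0,0], "force": 30}}

```text
t: 1.1
tcp_pos: [0.5438, -0.3121, 0.2408]
tool_rot: [0.417, 0.572, -0.416, 0.571]
force: [-0.1, -0.7, 0.1]
finger_gap: 0.001
```

```bash
python3 -c "
from h import *
go(fromrail([.125,-.128,.24]),96.75-180)"
```

```text
tcp [ 0.5438 -0.3121  0.2408] rail mm [ -67.6 -250.4  240.8] F [-0.1 -0.7  0.1] gap 0.001 t 1.1
shift tool mm [  1.  212.6 -82.9] rotvec deg [ 1.112e+01 -6.000e-02 -1.000e-02]
```

>>> {"fn": "move_arm", "kwargs": {"deltas": [0,0,42,-16,0,0,0,0,0,42,-16,0,0,0,0,0,42,-16,0,0,0,0,0,42,-17,0,0,0,0,0,42,-17,0,0,0,0,0,0,0,5.5,0,0,0,0,0,0,5.5,0,0,0,0,0,0,0,0,0,0,0,0,0,0,0,0]}}

```text
t: 2.0
tcp_pos: [0.7165, -0.1727, 0.2408]
tool_rot: [0.469, 0.529, -0.469, 0.529]
force: [-0.0, -0.3, -0.2]
finger_gap: -0.003
```

```bash
python3 -c "
from h import *
go(fromrail([.105,-.128,.145]),96.75-180)
snap('side','s1.png')"
```

```text
tcp [ 0.7165 -0.1727  0.2408] rail mm [ 120.3 -132.2  240.8] F [-0.  -0.3 -0.2] gap -0.003 t 2.0
shift tool mm [ 95.8 -15.2  -4.2] rotvec deg [ 0.11 -0.03  0.05]
```

View pics/s1.png

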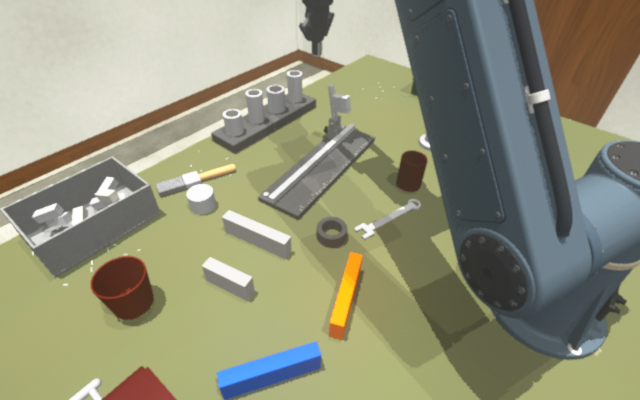

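>>> {"fn": "move_arm", "kwargs": {"deltas": [0,20,0,-4,0,0,0,0,30,0,0,0,0,0,0,30,0,0,0,0,0,0,8,0,0,0,0,0,0,0,0,0,0,0,0]}}

```text
t: 2.55
tcp_pos: [0.7152, -0.1687, 0.1517]
tool_rot: [0.469, 0.53, -0.47, 0.527]
force: [-0.1, 0.2, 0.3]
finger_gap: 0.001
```

Run:
```python
from h import *
go(fromrail([.105,-.128,.145]),96.75-180)
# TCP path: front-bottom corner contact r=92, half 11
h=11;r=90
for th in np.radians([100,90,80,70,60,50,40,30,20,10,0]):
    x=50-r*np.cos(th)+5*np.sin(th); z=70+r*np.sin(th)+5*np.cos(th); print(round(np.degrees(th)),round(x+h,1),round(z,1))
```

```text
tcp [ 0.7152 -0.1687  0.1517] rail mm [ 119.5 -128.1  151.7] F [-0.1  0.2  0.3] gap 0.001 t 2.55
shift tool mm [  6.7 -14.5  -0.1] rotvec deg [-0.   -0.1   0.18]
100 81.6 157.8
90 66.0 160.0
80 50.3 159.5
70 34.9 156.3
60 20.3 150.4
50 7.0 142.2
40 -4.7 131.7
30 -14.4 119.3
20 -21.9 105.5
10 -26.8 90.6
0 -29.0 75.0
```

>>> {"fn": "move_arm", "kwargs": {"deltas": [0,-1,-20,0,0,0,0,0,-2,-15,0,0,0,0,0,-2,-9,0,0,0,0,0,-1,-9,0,0,0,0,0,0,-8,0,0,0,0,0,0,-8,0,0,0,0,0,1,-8,0,0,0,0,0,1,-8,0,0,0,0]}}

```text
t: 3.35
tcp_pos: [0.6314, -0.1789, 0.1572]
tool_rot: [0.47, 0.528, -0.47, 0.529]
force: [1.7, 0.2, -0.4]
finger_gap: 0.002
```

Run:
```python
from h import *
go(fromrail([.105,-.128,.145]),96.75-180)
s=snap('side','s2.png'); cv2.imwrite('pics/c2.png',cv2.resize(s['image'][40:180,260:420,::-1],None,fx=4,fy=4))
```

```text
tcp [ 0.6314 -0.1789  0.1572] rail mm [  35.1 -128.4  157.2] F [ 1.7  0.2 -0.4] gap 0.002 t 3.35
shift tool mm [12.2 69.9 -0.4] rotvec deg [ 0.    0.01 -0.01]
```

View pics/c2.png

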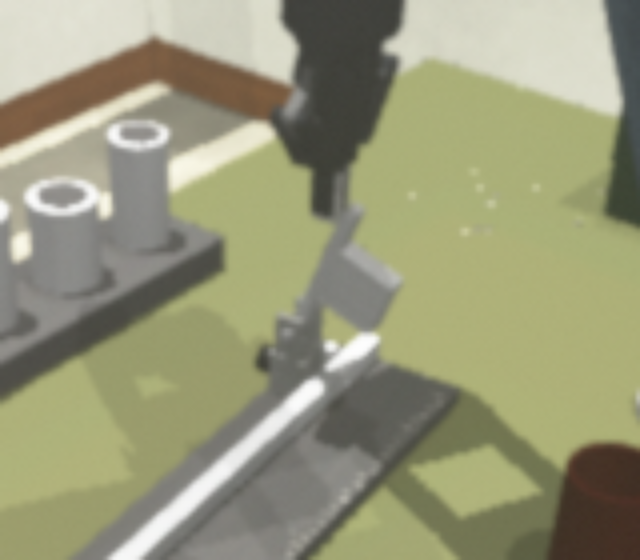

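>>> {"fn": "move_arm", "kwargs": {"deltas": [0,4,-8,0,0,0,0,0,4,-7,0,0,0,0,0,4,-7,0,0,0,0,0,4,-6,0,0,0,0,0,5,-6,0,0,0,0,0,5,-6,0,0,0,0,0,6,-5,0,0,0,0,0,6.5,-4.5,0,0,0,0,0,7,-4,0,0,0,0,0,7,-3.5,0,0,0,0]}}

```text
t: 4.4
tcp_pos: [0.5747, -0.1854, 0.1041]
tool_rot: [0.47, 0.529, -0.47, 0.528]
force: [-0.3, 0.9, 0.9]
finger_gap: -0.002
```

>>> {"fn": "move_arm", "kwargs": {"deltas": [0,7,-3,0,0,0,0,0,7,-2,0,0,0,0,0,6,-1,0,0,0,0,0,4,-1,0,0,0,0,0,3,0,0,0,0,0]}}

```text
t: 4.9
tcp_pos: [0.5681, -0.1862, 0.0773]
tool_rot: [0.469, 0.529, -0.47, 0.528]
force: [-1.6, -0.1, 1.1]
finger_gap: 0.002
```

Run:
```python
from h import *
go(fromrail([-.029,-.128,.075]),96.75-180)
s=snap('side','s3.png'); cv2.imwrite('pics/c3.png',cv2.resize(s['image'][40:180,260:420,::-1],None,fx=4,fy=4))
```

```text
tcp [ 0.5681 -0.1862  0.0773] rail mm [ -28.7 -128.1   77.3] F [-1.6 -0.1  1.1] gap 0.002 t 4.9
shift tool mm [ 2.3 -0.3 -0.1] rotvec deg [ 0.01 -0.02  0.05]
```

View pics/c3.png

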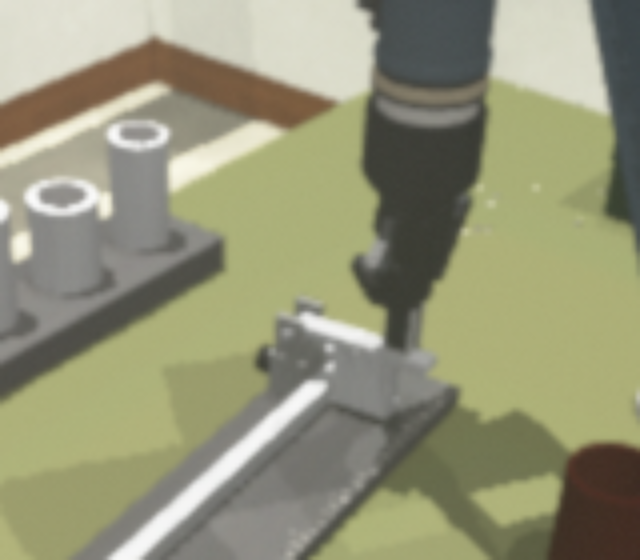

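Nearly down; I'll press to the hard stop in small steps.

>>> {"fn": "move_arm", "kwargs": {"deltas": [0,1.5,0,0,0,0,0,0,1,0,0,0,0,0,0,1,0,0,0,0,0,0,0,0,0,0,0,0]}}

```text
t: 5.35
tcp_pos: [0.5682, -0.1861, 0.0751]
tool_rot: [0.47, 0.529, -0.47, 0.529]
force: [-2.2, 0.8, 4.7]
finger_gap: -0.001
```

>>> {"fn": "move_arm", "kwargs": {"deltas": [0,1,0,0,0,0,0,0,1,0,0,0,0,0,0,0,0,0,0,0,0]}}

```text
t: 5.65
tcp_pos: [0.5682, -0.1862, 0.0749]
tool_rot: [0.47, 0.529, -0.47, 0.529]
force: [-4.3, 2.1, 15.6]
finger_gap: 0.004
```

>>> {"fn": "move_arm", "kwargs": {"deltas": [0,-10,0,0,0,0,0,0,-30,0,0,0,0,0,0,-40,0,0,0,0,0]}}

```text
t: 5.95
tcp_pos: [0.5672, -0.1855, 0.1515]
tool_rot: [0.469, 0.53, -0.47, 0.527]
force: [-0.1, -0.6, 0.3]
finger_gap: -0.001
```

Run:
```python
from h import *
go([.534,.243,.155],-78.6); print(manip.sense()['q'].round(2))
s=snap('top','t4.png'); cv2.imwrite('pics/c4.png',cv2.resize(s['image'][100:230,190:460,::-1],None,fx=2.9,fy=2.9))
Q=torail(cloud(s).reshape(-1,3))*1000
b=(abs(Q[:,1]+128)<30)&(Q[:,0]>-70)&(Q[:,0]<40)&(Q[:,2]>50)&(Q[:,2]<100); A=Q[b];print(len(A))
for x in range(-60,40,10):
    w=A[(A[:,0]>=x)&(A[:,0]<x+10)]; 
    if len(w): print(x,len(w),np.median(w[:,2]).round(1),np.percentile(w[:,1],[3,97]).round(1))
```

```text
tcp [ 0.5672 -0.1855  0.1515] rail mm [ -29.5 -127.4  151.5] F [-0.1 -0.6  0.3] gap -0.001 t 5.95
shift tool mm [  -2.4   17.4 -429.5] rotvec deg [-4.66 -0.16  0.19]
[-0.5   0.59  1.58  0.    0.98  0.95]
93
-40 5 74.2 [-121.6 -119.6]
-30 13 74.2 [-125.6 -119.5]
-20 1 54.6 [-120.2 -120.2]
0 1 75.5 [-132.8 -132.8]
10 26 76.9 [-136.7 -119.6]
20 21 76.4 [-136.4 -120.5]
30 26 76.6 [-136.  -119.8]
```

View pics/c4.png

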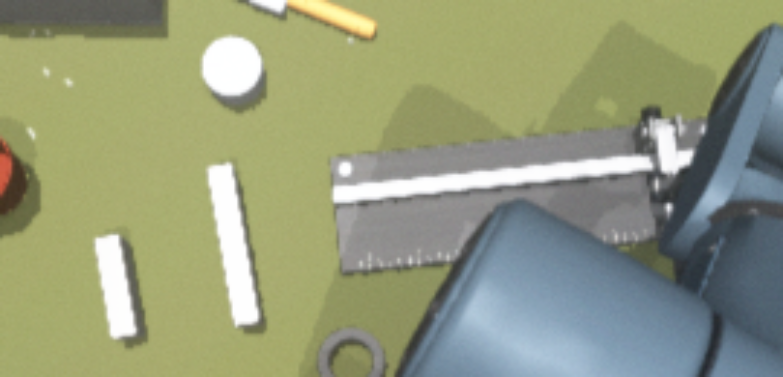

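>>> {"fn": "move_arm", "kwargs": {"deltas": [85,0,1,-30,0,0,0,85,0,2,-46,0,0,0,85,0,2,-48,0,0,0,85,0,2,-48,0,0,0,85,0,2,-48,0,0,0,85,0,2,-48,0,0,0,85,0,2,-48,0,0,0,85,0,2,-48,0,0,0,85,0,2,-45,0,0,0,85,0,0,-20,-4.7,0,0]}}

```text
t: 7.0
tcp_pos: [0.5344, 0.2459, 0.1526]
tool_rot: [0.447, 0.549, -0.445, 0.549]
force: [0.7, -0.5, -0.2]
finger_gap: 0.999
```

>>> {"fn": "move_arm", "kwargs": {"deltas": [85,0,0,0,0,0,0,85,0,0,0,0,0,0]}}

```text
t: 7.2
tcp_pos: [0.5348, 0.2421, 0.1523]
tool_rot: [0.448, 0.547, -0.448, 0.548]
force: [0.0, 0.4, -0.1]
finger_gap: 0.997
```

Run:
```python
from h import *
go([.534,.243,.022],-78.6); print(manip.sense()['q'].round(2))
s=snap('side','s5.png')
```

```text
tcp [0.5348 0.2421 0.1523] rail mm [-11.4 301.  152.3] F [ 0.   0.4 -0.1] gap 0.997 t 7.2
shift tool mm [130.3  -0.6  -1.1] rotvec deg [ 0.08  0.02 -0.02]
[ 0.24  0.58  1.6  -0.    0.96  1.61]
```

View pics/s5.png

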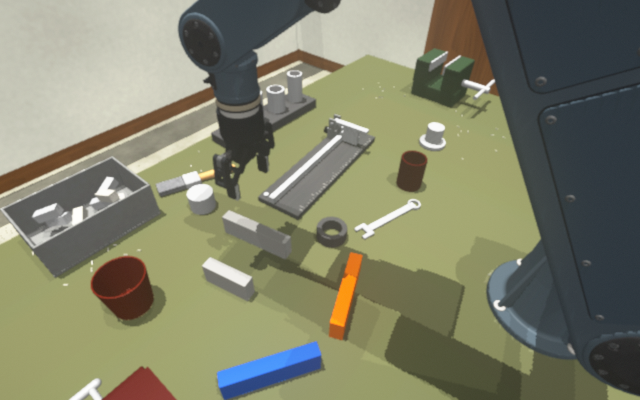

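>>> {"fn": "move_arm", "kwargs": {"deltas": [85,40,-0.5,-1,0,0,0,85,45,0,0,0,0,0,85,30,0,0,0,0,0,85,15,0,0,0,0,0,85,0,0,0,0,0,0]}}

```text
t: 7.75
tcp_pos: [0.5332, 0.2411, 0.0204]
tool_rot: [0.447, 0.548, -0.449, 0.546]
force: [-0.5, 0.7, 0.6]
finger_gap: 0.996
```

>>> {"fn": "move_arm", "kwargs": {"deltas": [10,0,0,0,0,0,0,10,0,0,0,0,0,0,10,0,0,0,0,0,0,10,0,0,0,0,0,0,10,0,0,0,0,0,0,10,0,0,0,0,0,0,10,0,0,0,0,0,0,10,0,0,0,0,0,0], "force": 50}}

```text
t: 8.55
tcp_pos: [0.5349, 0.2431, 0.0237]
tool_rot: [0.448, 0.547, -0.447, 0.548]
force: [-0.1, -0.3, 5.9]
finger_gap: 0.281
```

>>> {"fn": "move_arm", "kwargs": {"deltas": [10,-10,0,0,0,0,0,10,-25,0,0,0,0,0,10,-30,0,0,0,0,0,10,-15,0,0,0,0,0,10,0,0,0,0,0,0]}}

```text
t: 9.05
tcp_pos: [0.5352, 0.2431, 0.1045]
tool_rot: [0.449, 0.547, -0.446, 0.548]
force: [0.5, 0.0, -5.3]
finger_gap: 0.284
```

Run:
```python
from h import *
go(fromrail([-.02,.025,.102]),6.75); print(manip.sense()['q'].round(2))
s=snap('side','s6.png')
```

```text
tcp [0.5352 0.2431 0.1045] rail mm [-10.8 302.  104.5] F [ 0.5  0.  -5.3] gap 0.284 t 9.05
shift tool mm [  2.3 -31.9 275.3] rotvec deg [-85.28   0.17  -0.2 ]
[0.24 0.65 1.64 0.   0.85 1.61]
```

View pics/s6.png

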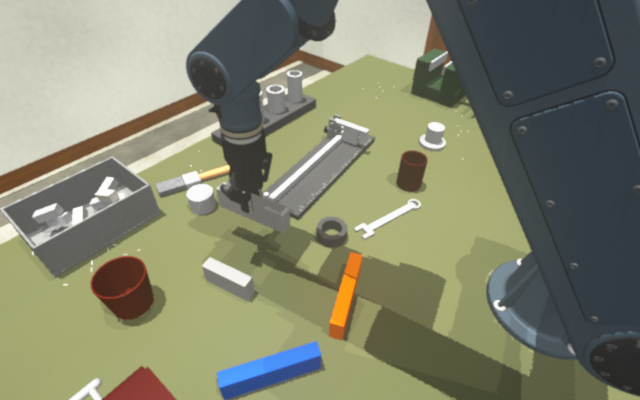

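>>> {"fn": "move_arm", "kwargs": {"deltas": [10,0,0,0,-8.5,0,0,10,0,0,0,-8.5,0,0,10,0,0,0,-8.5,0,0,10,0,0,0,-8.5,0,0,10,0,0,0,-8.5,0,0,10,0,0,0,-8.5,0,0,10,0,0,0,-8.5,0,0,10,0,0,0,-8.5,0,0,10,0,0,0,-8.5,0,0,10,0,0,0,-8.5,0,0]}}

```text
t: 10.1
tcp_pos: [0.5324, 0.2423, 0.1002]
tool_rot: [-0.042, 0.707, 0.042, 0.704]
force: [0.6, -0.3, -4.7]
finger_gap: 0.28
```

>>> {"fn": "move_arm", "kwargs": {"deltas": [10,0,-30,-2,0,0,0,10,0,-40,-2,0,0,0,10,0,-45,-2,0,0,0,10,0,-45,-2,0,0,0,10,0,-45,-1,0,0,0,10,0,-40,-1,0,0,0,10,0,-32,0,0,0,0,10,0,0,0,0,0,0,10,0,0,0,0,0,0]}}

```text
t: 11.0
tcp_pos: [0.554, -0.0341, 0.1008]
tool_rot: [-0.038, 0.707, 0.04, 0.705]
force: [-0.5, 0.7, -5.9]
finger_gap: 0.282
```

Run:
```python
from h import *
go(fromrail([-.003,.025,.050]),6.75); print(manip.sense()['q'].round(2))
s=snap('top','t7.png'); s=snap('side','s7.png')
for n in('t7','s7'):
    Q=torail(cloud(load(n)).reshape(-1,3))*1000
    m=(abs(Q[:,2]-130)<8)&(abs(Q[:,0]+20)<60)&(abs(Q[:,1]-25)<110); print(n,m.sum())
    for z in (85,95,105,115,125,135):
        m=(abs(Q[:,2]-z)<5)&(abs(Q[:,0]+20)<60)&(abs(Q[:,1]-25)<110); 
        if m.sum(): print(z,m.sum(),Q[m].min(0).round(),Q[m].max(0).round())
```

```text
tcp [ 0.554  -0.0341  0.1008] rail mm [-24.8  24.5 100.8] F [-0.5  0.7 -5.9] gap 0.282 t 11.0
shift tool mm [50.7  0.6 22. ] rotvec deg [-0.43 -0.2  -0.1 ]
[-0.26  0.62  1.72  0.    0.81 -0.37]
t7 106
85 5 [-37.  96.  83.] [-23. 103.  86.]
95 9 [-37.  80.  91.] [-18. 103.  99.]
105 7 [-37.  78. 101.] [-14. 103. 109.]
115 8 [-37.  87. 114.] [-33. 103. 119.]
125 91 [-37. -47. 123.] [-12. 103. 130.]
135 15 [-36. -36. 130.] [-14. 103. 135.]
s7 376
85 132 [-41. -57.  80.] [-16. 105.  90.]
95 124 [-41. -55.  90.] [-15. 106. 100.]
105 115 [-48. -53. 100.] [-15. 104. 110.]
115 112 [-53. -12. 110.] [ -2. 105. 120.]
125 346 [-52. -57. 120.] [ -2. 106. 130.]
135 62 [-53. -45. 130.] [ -2.  99. 140.]
```

View pics/t7.png

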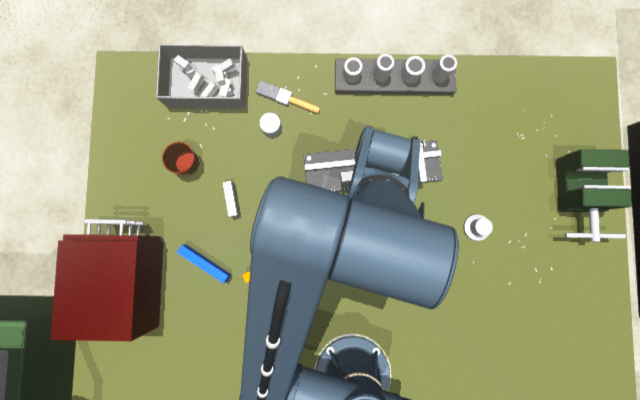

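View pics/s7.png

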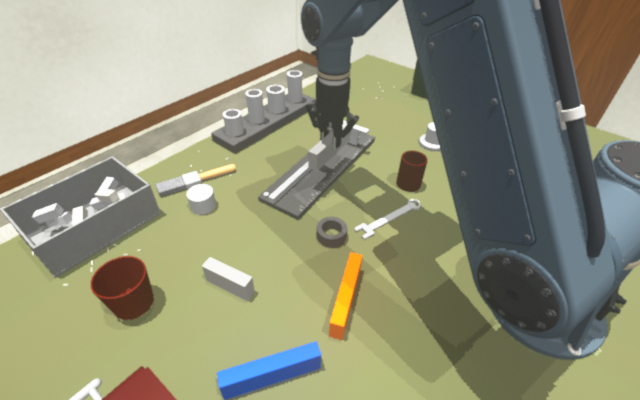

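>>> {"fn": "move_arm", "kwargs": {"deltas": [10,0,0,8,-0.4,-0.2,-0.1,10,15,0,8,0,0,0,10,25,0,0,0,0,0,10,14,0,0,0,0,0,10,5,0,0,0,0,0,10,0,0,0,0,0,0]}}

```text
t: 11.7
tcp_pos: [0.5709, -0.0312, 0.0425]
tool_rot: [-0.043, 0.705, 0.042, 0.706]
force: [-0.4, -0.3, -4.7]
finger_gap: 0.284
```

>>> {"fn": "move_arm", "kwargs": {"deltas": [10,1,0,0,0,0,0,10,1,0,0,0,0,0,10,1,0,0,0,0,0,10,0,0,0,0,0,0]}}

```text
t: 12.1
tcp_pos: [0.5716, -0.032, 0.0408]
tool_rot: [-0.043, 0.704, 0.042, 0.707]
force: [0.5, 0.4, -5.4]
finger_gap: 0.283
```

Run:
```python
from h import *
go(fromrail([.0075,-.039,.037]),6.75)
```

```text
tcp [ 0.5716 -0.032   0.0408] rail mm [-7.  24.5 40.8] F [ 0.5  0.4 -5.4] gap 0.283 t 12.1
shift tool mm [  3.9 -63.5  14.4] rotvec deg [0.09 0.24 0.11]
```

>>> {"fn": "move_arm", "kwargs": {"deltas": [10,1,0,0,0,0,0,10,0.5,0,0,0,0,0,10,0,0,0,0,0,0]}}

```text
t: 12.4
tcp_pos: [0.5715, -0.032, 0.0389]
tool_rot: [-0.043, 0.705, 0.042, 0.707]
force: [0.0, 0.4, -4.5]
finger_gap: 0.283
```

>>> {"fn": "move_arm", "kwargs": {"deltas": [10,0.5,0,0,0,0,0,10,0.5,0,0,0,0,0,10,0,0,0,0,0,0]}}

```text
t: 12.7
tcp_pos: [0.5715, -0.0321, 0.0387]
tool_rot: [-0.043, 0.704, 0.042, 0.707]
force: [-2.6, -0.8, 5.1]
finger_gap: 0.28
```

>>> {"fn": "move_arm", "kwargs": {"deltas": [10,0,0,4,0,0,0,10,0,0,4,0,0,0,10,0,0,3,0,0,0,10,0,0,1,0,0,0,10,0,0,0,0,0,0]}}

```text
t: 13.2
tcp_pos: [0.58, -0.0302, 0.0387]
tool_rot: [-0.043, 0.707, 0.042, 0.705]
force: [-8.3, -0.6, 10.4]
finger_gap: 0.284
```

>>> {"fn": "move_arm", "kwargs": {"deltas": [10,0,0,1,0,0,0,10,0,0,0,0,0,0]}}

```text
t: 13.4
tcp_pos: [0.5805, -0.0301, 0.0387]
tool_rot: [-0.043, 0.707, 0.042, 0.704]
force: [-7.7, -1.9, 12.2]
finger_gap: 0.282
```

>>> {"fn": "move_arm", "kwargs": {"deltas": [10,0,0,1,0,0,0,10,0,0,0,0,0,0]}}

```text
t: 13.6
tcp_pos: [0.5816, -0.0299, 0.0387]
tool_rot: [-0.043, 0.707, 0.042, 0.704]
force: [-7.6, -1.5, 10.9]
finger_gap: 0.28
```

>>> {"fn": "move_arm", "kwargs": {"deltas": [10,-0.5,0,1,0,0,0,10,0,0,1,0,0,0,10,0,0,0,0,0,0]}}

```text
t: 13.9
tcp_pos: [0.5855, -0.0296, 0.0387]
tool_rot: [-0.043, 0.706, 0.042, 0.706]
force: [-5.8, 0.6, 6.7]
finger_gap: 0.283
```

Run:
```python
from h import *
go(fromrail([.0075,-.039,.037]),6.75)
```

```text
tcp [ 0.5855 -0.0296  0.0387] rail mm [ 7.  25.3 38.7] F [-5.8  0.6  6.7] gap 0.283 t 13.9
shift tool mm [  1.8 -64.3   0.3] rotvec deg [ 0.13 -0.04  0.04]
```

>>> {"fn": "move_arm", "kwargs": {"deltas": [10,0,0,1,0,0,0,10,0,0,0,0,0,0]}}

```text
t: 14.1
tcp_pos: [0.5863, -0.0295, 0.0387]
tool_rot: [-0.043, 0.706, 0.042, 0.705]
force: [-6.5, -1.3, 6.6]
finger_gap: 0.284
```

>>> {"fn": "move_arm", "kwargs": {"deltas": [10,0,0,1,0,0,0,10,0,0,0,0,0,0]}}

```text
t: 14.3
tcp_pos: [0.5873, -0.0294, 0.0387]
tool_rot: [-0.043, 0.706, 0.042, 0.705]
force: [-5.9, -1.4, 7.2]
finger_gap: 0.282
```

>>> {"fn": "move_arm", "kwargs": {"deltas": [10,0,0,1,0,0,0,10,0,0,0,0,0,0]}}

```text
t: 14.5
tcp_pos: [0.588, -0.0293, 0.0387]
tool_rot: [-0.043, 0.706, 0.042, 0.705]
force: [-7.7, -0.6, 7.3]
finger_gap: 0.282
```

>>> {"fn": "move_arm", "kwargs": {"deltas": [10,0,0,1,0,0,0,10,0,0,0,0,0,0]}}

```text
t: 14.7
tcp_pos: [0.5881, -0.0293, 0.0387]
tool_rot: [-0.043, 0.707, 0.042, 0.705]
force: [-8.0, -2.6, 8.7]
finger_gap: 0.288
```

>>> {"fn": "move_arm", "kwargs": {"deltas": [10,0,0,1,0,0,0,10,0,0,0,0,0,0]}}

```text
t: 14.9
tcp_pos: [0.5881, -0.0293, 0.0387]
tool_rot: [-0.043, 0.708, 0.042, 0.704]
force: [-10.6, -2.6, 11.5]
finger_gap: 0.281
```

Run:
```python
from h import *
go(fromrail([.0075,-.039,.037]),6.75)
s=snap('side','s8.png'); cv2.imwrite('pics/c8.png',cv2.resize(s['image'][90:220,250:400,::-1],None,fx=4.5,fy=4.5,interpolation=cv2.INTER_CUBIC))
```

```text
tcp [ 0.5881 -0.0293  0.0387] rail mm [ 9.7 25.3 38.7] F [-10.6  -2.6  11.5] gap 0.281 t 14.9
shift tool mm [  1.8 -64.3  -2.3] rotvec deg [ 0.14 -0.32  0.  ]
```

View pics/c8.png

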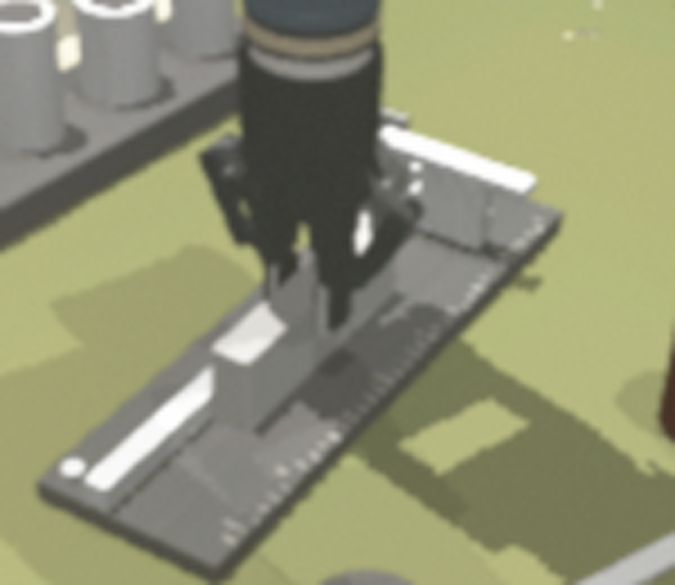

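>>> {"fn": "move_arm", "kwargs": {"deltas": [10,-0.3,0,-1.5,0,0,0,10,0,-5,0,0,0,0,10,0,-6,0,0,0,0,10,0,-6,0,0,0,0,10,0,-6,0,0,0,0,10,0,-6,0,0,0,0]}}

```text
t: 15.55
tcp_pos: [0.5912, -0.0551, 0.0387]
tool_rot: [-0.041, 0.707, 0.043, 0.705]
force: [-6.5, 8.2, 8.1]
finger_gap: 0.286
```

Run:
```python
from h import *
go(fromrail([.0095,-.039,.038]),6.75)
```

```text
tcp [ 0.5912 -0.0551  0.0387] rail mm [ 9.7 -0.7 38.7] F [-6.5  8.2  8.1] gap 0.286 t 15.55
shift tool mm [  0.6 -38.3  -0.2] rotvec deg [ 0.07 -0.15 -0.24]
```

>>> {"fn": "move_arm", "kwargs": {"deltas": [10,0,-6,0,0,0,0,10,0,-6,0,0,0,0,10,0,-6,0,0,0,0,10,0,-6,0,0,0,0,10,0,-4,0,0,0,0,10,0,-2,0,0,0,0,10,0,0,0,0,0,0]}}

```text
t: 16.25
tcp_pos: [0.5948, -0.0852, 0.0387]
tool_rot: [-0.041, 0.707, 0.043, 0.705]
force: [-7.0, 6.0, 7.2]
finger_gap: 0.282
```

Run:
```python
from h import *
go(fromrail([.0095,-.039,.038]),6.75)
```

```text
tcp [ 0.5948 -0.0852  0.0387] rail mm [  9.8 -31.   38.7] F [-7.   6.   7.2] gap 0.282 t 16.25
shift tool mm [ 0.7 -8.  -0.3] rotvec deg [ 0.07 -0.15 -0.22]
```

>>> {"fn": "move_arm", "kwargs": {"deltas": [10,0,-2,0,0,0,0,10,0,-2,0,0,0,0,10,0,-1,0,0,0,0,10,0,0,0,0,0,0]}}

```text
t: 16.65
tcp_pos: [0.5954, -0.0897, 0.0387]
tool_rot: [-0.041, 0.707, 0.044, 0.705]
force: [-5.7, 8.0, 7.4]
finger_gap: 0.28
```

>>> {"fn": "move_arm", "kwargs": {"deltas": [10,0,-1,0,0,0,0,10,0,0,0,0,0,0]}}

```text
t: 16.85
tcp_pos: [0.5955, -0.0906, 0.0387]
tool_rot: [-0.041, 0.707, 0.044, 0.705]
force: [-6.4, 8.5, 7.2]
finger_gap: 0.281
```

>>> {"fn": "move_arm", "kwargs": {"deltas": [10,0,-1,0,0,0,0,10,0,0,0,0,0,0]}}

```text
t: 17.05
tcp_pos: [0.5956, -0.0916, 0.0387]
tool_rot: [-0.041, 0.707, 0.044, 0.705]
force: [-6.5, 9.0, 7.5]
finger_gap: 0.284
```

>>> {"fn": "move_arm", "kwargs": {"deltas": [10,0,-1,0,0,0,0,10,0,0,0,0,0,0]}}

```text
t: 17.25
tcp_pos: [0.5957, -0.0926, 0.0387]
tool_rot: [-0.041, 0.707, 0.044, 0.705]
force: [-6.0, 7.9, 8.0]
finger_gap: 0.28
```

>>> {"fn": "move_arm", "kwargs": {"deltas": [10,0,-1,0,0,0,0,10,0,0,0,0,0,0]}}

```text
t: 17.45
tcp_pos: [0.5957, -0.0929, 0.0387]
tool_rot: [-0.04, 0.707, 0.044, 0.705]
force: [-5.9, 9.5, 7.9]
finger_gap: 0.287
```

>>> {"fn": "move_arm", "kwargs": {"deltas": [10,0,-1,0,0,0,0,10,0,0,0,0,0,0]}}

```text
t: 17.65
tcp_pos: [0.5957, -0.0929, 0.0387]
tool_rot: [-0.04, 0.707, 0.044, 0.705]
force: [-5.2, 14.0, 8.2]
finger_gap: 0.284
```

Run:
```python
from h import *
go(fromrail([.0095,-.039,.038]),6.75)
s=snap('side','s9.png'); cv2.imwrite('pics/c9.png',cv2.resize(s['image'][90:220,250:400,::-1],None,fx=4.5,fy=4.5,interpolation=cv2.INTER_CUBIC))
```

```text
tcp [ 0.5957 -0.0929  0.0387] rail mm [  9.7 -38.7  38.7] F [-5.2 14.   8.2] gap 0.284 t 17.65
shift tool mm [ 0.7 -0.3 -0.2] rotvec deg [ 0.06 -0.17 -0.39]
```

View pics/c9.png

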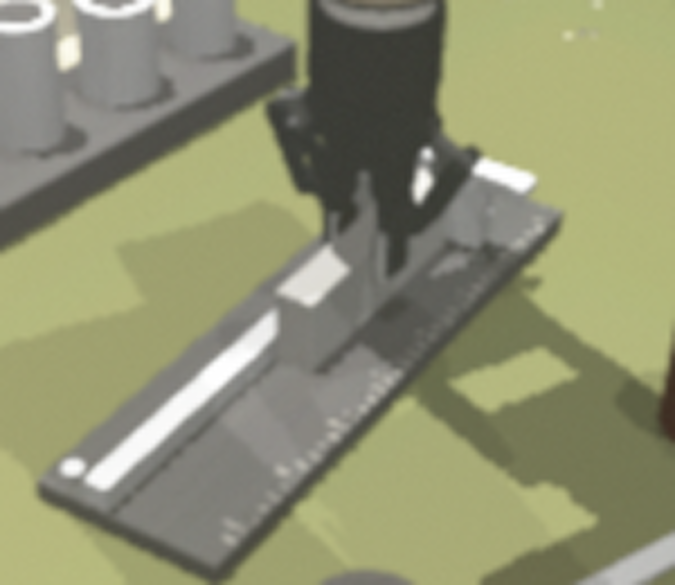

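>>> {"fn": "move_arm", "kwargs": {"deltas": [10,0,1,0,0,0,0,26,0,0,0,0,0,0,30,0,0,0,0,0,0,40,0,0,0,0,0,0,55,0,0,0,0,0,0,55,0,0,0,0,0,0,55,0,0,0,0,0,0]}}

```text
t: 18.4
tcp_pos: [0.5996, -0.0975, 0.039]
tool_rot: [-0.043, 0.704, 0.041, 0.708]
force: [0.9, 0.2, -0.0]
finger_gap: 0.641
```

>>> {"fn": "move_arm", "kwargs": {"deltas": [55,-5,0,0,0,0,0,55,-20,0,0,0,0,0,55,-40,0,0,0,0,0,55,-45,0,0,0,0,0,55,0,40,-20,0,0,0,55,0,45,-20,0,0,0,55,0,45,-20,0,0,0,55,0,45,-20,0,0,0,55,0,45,-20,0,0,0,55,0,40,-20,0,0,0]}}

```text
t: 19.4
tcp_pos: [0.4473, 0.1485, 0.1485]
tool_rot: [-0.043, 0.704, 0.042, 0.708]
force: [0.0, 0.7, -0.7]
finger_gap: 0.646
```

Run:
```python
from h import *
go(fromrail([.0095,-.039,.038]),6.75)
s=snap('side','s10.png'); cv2.imwrite('pics/c10.png',cv2.resize(s['image'][90:220,250:400,::-1],None,fx=4.5,fy=4.5,interpolation=cv2.INTER_CUBIC))
s=snap('top','t10.png'); cv2.imwrite('pics/d10.png',cv2.resize(s['image'][120:210,290:460,::-1],None,fx=4.5,fy=4.5,interpolation=cv2.INTER_CUBIC))
```

```text
tcp [0.4473 0.1485 0.1485] rail mm [-109.2  218.4  148.5] F [ 0.   0.7 -0.7] gap 0.646 t 19.4
shift tool mm [ 111.5 -257.4  117.8] rotvec deg [0.09 0.27 0.09]
```

View pics/c10.png

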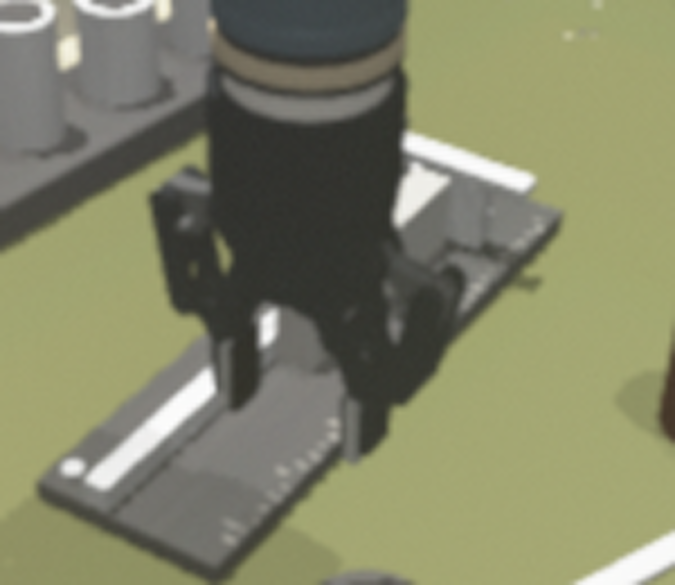

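View pics/d10.png

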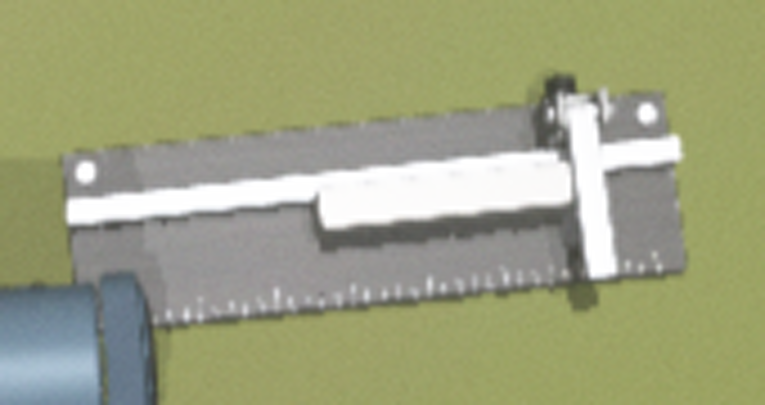

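>>> {"fn": "move_arm", "kwargs": {"deltas": [55,-45,0,-20,0,0,0,55,-45,0,-20,0,0,0,55,-45,0,-20,0,0,0,55,0,0,0,0,0,0]}}

```text
t: 19.9
tcp_pos: [0.3899, 0.1398, 0.2882]
tool_rot: [-0.043, 0.7, 0.042, 0.711]
force: [1.5, -0.2, 0.4]
finger_gap: 0.644
```

Run:
```python
from h import *
s=snap('side','s11.png'); cv2.imwrite('pics/c11.png',cv2.resize(s['image'][100:210,265:395,::-1],None,fx=5.4,fy=5.4,interpolation=cv2.INTER_CUBIC))
s=snap('top','t11.png')
for n in('t11','s11'):
    Q=torail(cloud(load(n)).reshape(-1,3))*1000
    m=(Q[:,2]>57)&(Q[:,2]<70)&(Q[:,1]>-117)&(Q[:,1]<60)&(Q[:,0]<35)&(Q[:,0]>-30)
    c,sz,a=cv2.minAreaRect(Q[m][:,:2].astype(np.float32)); print(n,'bar',c,sz,a,np.median(Q[m][:,2]),m.sum())
    m=(Q[:,2]>60)&(Q[:,0]<8)&(Q[:,0]>-60)&(abs(Q[:,1]+128)<25)&(Q[:,2]<95)
    for x in range(-60,10,10):
        w=Q[m&(Q[:,0]>=x)&(Q[:,0]<x+10)]
        if len(w): print(' flag',x,len(w),np.median(w[:,2]).round(1),np.percentile(w[:,1],[3,97]).round(1))
# edges from colour/depth in top image
s=load('t11'); P=cloud(s); z=P[...,2]
R=[];F=[]
Rl=torail(P)*1000
for u in range(350,425,3):
    vv=np.nonzero((z[130:190,u]>.056)&(z[130:190,u]<.072)&(Rl[130:190,u,1]>-115))[0]+130
    if len(vv)>3: F.append(torail(plane(s,u,vv.max()+.5,.065))[:2]); R.append(torail(plane(s,u,vv.min()-.5,.065))[:2])
for nm,p in(('front',F),('rear',R)):
    p=np.array(p)*1000; k=np.polyfit(p[:,1],p[:,0],1); print(nm,'slope deg',np.degrees(k[0]),'x',p[:,0].mean())
```

```text
t11 bar (9.077860832214355, -38.285911560058594) (157.16860961914062, 26.182260513305664) 89.82911682128906 65.96981701306348 489
 flag -60 9 74.4 [-135.9 -120.7]
 flag -50 25 75.0 [-137.9 -120.4]
 flag -40 24 76.1 [-136.  -119.9]
 flag -30 28 76.5 [-136.6 -119.8]
 flag -20 24 75.1 [-136.1 -120.3]
 flag -10 35 73.8 [-136.9 -105.6]
 flag 0 39 71.4 [-134.9 -103.6]
s11 bar (7.3939924240112305, -37.726768493652344) (157.42269897460938, 26.624120712280273) 89.9111557006836 65.53515411319444 407
 flag -40 6 73.0 [-126.7 -120.9]
 flag -30 27 72.8 [-134.  -118.6]
 flag -20 29 73.9 [-137.7 -118.8]
 flag -10 39 69.8 [-137.2 -103.8]
 flag 0 26 71.9 [-137.  -105.8]
front slope deg -0.479602254211401 x -4.500904896416888
rear slope deg -2.9517892432418393 x 23.27243041381408
```

View pics/c11.png

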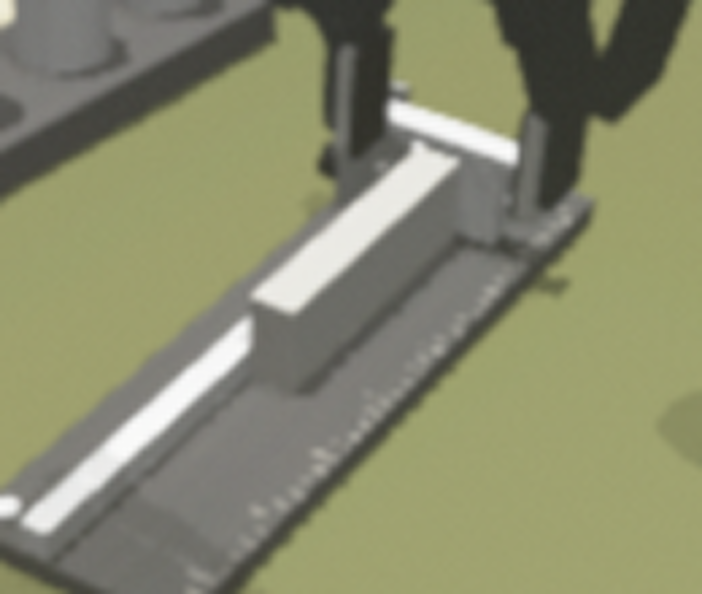

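Visually seated. I'll confirm with gentle closed-finger pushes, first on the side and then on the end, feeling for solid contact.

Run:
```python
from h import *
go(fromrail([-.050,-.0385,.045]),6.75)
```

```text
tcp [0.3892 0.1396 0.2842] rail mm [-168.   216.4  284.2] F [-0.2 -0.4 -0.5] gap 0.643 t 20.0
shift tool mm [ 240.7 -254.5  115.6] rotvec deg [0.07 0.48 0.12]
```

>>> {"fn": "move_arm", "kwargs": {"deltas": [0,20,-36,16,0,0,0,0,20,-36,17,0,0,0,0,20,-36,16,0,0,0,0,20,-36,17,0,0,0,0,20,-36,16,0,0,0,0,20,-37,17,0,0,0,0,20,-37,16,0,0,0,0,40,0,0,0,0,0,0,40,0,0,0,0,0,0,20,0,0,0,0,0]}}

```text
t: 21.0
tcp_pos: [0.5309, -0.099, 0.0384]
tool_rot: [-0.041, 0.707, 0.042, 0.705]
force: [-0.9, 0.9, -0.1]
finger_gap: -0.002
```

>>> {"fn": "move_arm", "kwargs": {"deltas": [0,0,0,0,0,0,0]}}

```text
t: 21.1
tcp_pos: [0.5305, -0.0984, 0.0387]
tool_rot: [-0.041, 0.708, 0.043, 0.704]
force: [-0.7, -0.5, 0.5]
finger_gap: 0.001
```

Run:
```python
from h import *
go(fromrail([-.020,-.0385,.045]),6.75)
```

```text
tcp [ 0.5305 -0.0984  0.0387] rail mm [-55.7 -36.6  38.7] F [-0.7 -0.5  0.5] gap 0.001 t 21.1
shift tool mm [-6.5 -1.9 35.7] rotvec deg [ 0.03 -0.31 -0.18]
```

>>> {"fn": "move_arm", "kwargs": {"deltas": [0,14,-2,0,0,0,0,0,0,0,12,0,0,0,0,0,0,12,0,0,0,0,0,0,4,0,0,0,0,0,0,3,0,0,0,0,0,0,0,0,0,0]}}

```text
t: 21.7
tcp_pos: [0.5656, -0.0971, 0.0305]
tool_rot: [-0.043, 0.704, 0.042, 0.708]
force: [0.5, -0.3, 0.2]
finger_gap: -0.001
```

>>> {"fn": "move_arm", "kwargs": {"deltas": [0,0,0,2,0,0,0,0,0,0,0,0,0,0]}}

```text
t: 21.9
tcp_pos: [0.5667, -0.0969, 0.03]
tool_rot: [-0.043, 0.704, 0.042, 0.707]
force: [0.8, 0.1, -0.3]
finger_gap: 0.001
```

>>> {"fn": "move_arm", "kwargs": {"deltas": [0,0,0,2,0,0,0,0,0,0,0,0,0,0]}}

```text
t: 22.1
tcp_pos: [0.5688, -0.0968, 0.0297]
tool_rot: [-0.043, 0.705, 0.042, 0.707]
force: [1.1, 0.2, -0.5]
finger_gap: -0.001
```

Run:
```python
from h import *
go(fromrail([-.015,-.0385,.025]),6.75)
```

```text
tcp [ 0.5688 -0.0968  0.0297] rail mm [-17.4 -39.5  29.7] F [ 1.1  0.2 -0.5] gap -0.001 t 22.1
shift tool mm [4.8 1.  2.4] rotvec deg [0.1  0.21 0.11]
```

>>> {"fn": "move_arm", "kwargs": {"deltas": [0,0,0,1.5,0,0,0,0,0,0,1.5,0,0,0,0,0,0,0,0,0,0]}}

```text
t: 22.4
tcp_pos: [0.5695, -0.0965, 0.0297]
tool_rot: [-0.043, 0.706, 0.042, 0.705]
force: [-4.6, -1.7, 3.1]
finger_gap: -0.002
```

>>> {"fn": "move_arm", "kwargs": {"deltas": [0,0,0,1.5,0,0,0,0,0,0,0,0,0,0]}}

```text
t: 22.6
tcp_pos: [0.5696, -0.0963, 0.0297]
tool_rot: [-0.043, 0.707, 0.042, 0.704]
force: [-8.0, -3.1, 5.2]
finger_gap: 0.002
```

>>> {"fn": "move_arm", "kwargs": {"deltas": [0,0,0,1.5,0,0,0,0,0,0,0,0,0,0]}}

```text
t: 22.8
tcp_pos: [0.5698, -0.0961, 0.0297]
tool_rot: [-0.043, 0.708, 0.043, 0.704]
force: [-10.7, -4.5, 7.6]
finger_gap: -0.0
```

>>> {"fn": "move_arm", "kwargs": {"deltas": [0,0,0,1.5,0,0,0,0,0,0,0,0,0,0]}}

```text
t: 23.0
tcp_pos: [0.5699, -0.0961, 0.0298]
tool_rot: [-0.043, 0.709, 0.043, 0.702]
force: [-13.8, -6.7, 10.1]
finger_gap: 0.001
```

>>> {"fn": "move_arm", "kwargs": {"deltas": [0,0,0,-10,0,0,0,0,0,0,-15,0,0,0,0,-40,0,0,0,0,0,0,-15,40,0,0,0,0,0,0,40,15,0,0,0,0,0,38,15,0,0,0,0,0,0,13,0,0,0,0,0,0,0,0,0,0]}}

```text
t: 23.8
tcp_pos: [0.582, 0.0249, 0.085]
tool_rot: [-0.044, 0.703, 0.042, 0.709]
force: [0.9, 0.1, 0.7]
finger_gap: 0.002
```

Run:
```python
from h import *
go(fromrail([.008,.060,.040]),6.75)
```

```text
tcp [0.582  0.0249 0.085 ] rail mm [10.  79.8 85. ] F [0.9 0.1 0.7] gap 0.002 t 23.8
shift tool mm [ 45.  -19.7  -2.4] rotvec deg [0.26 0.44 0.15]
```

>>> {"fn": "move_arm", "kwargs": {"deltas": [0,25,0,-2,0,0,0,0,19,-10,0,0,0,0,0,0,-10,0,0,0,0,0,0,-3,0,0,0,0,0,0,0,0,0,0,0]}}

```text
t: 24.3
tcp_pos: [0.5814, -0.0009, 0.0415]
tool_rot: [-0.042, 0.704, 0.041, 0.708]
force: [-0.0, 0.8, -0.6]
finger_gap: 0.0
```

>>> {"fn": "move_arm", "kwargs": {"deltas": [0,0,-2,0,0,0,0,0,0,0,0,0,0,0]}}

```text
t: 24.5
tcp_pos: [0.5814, -0.0018, 0.0415]
tool_rot: [-0.043, 0.704, 0.041, 0.708]
force: [-0.9, 1.6, 0.3]
finger_gap: 0.002
```

>>> {"fn": "move_arm", "kwargs": {"deltas": [0,0,-2,0,0,0,0,0,0,0,0,0,0,0]}}

```text
t: 24.7
tcp_pos: [0.5813, -0.0036, 0.041]
tool_rot: [-0.043, 0.704, 0.042, 0.707]
force: [-0.1, -0.1, -0.8]
finger_gap: 0.001
```

Run:
```python
from h import *
go(fromrail([.008,.0525,.040]),6.75)
```

```text
tcp [ 0.5813 -0.0036  0.041 ] rail mm [ 6.  51.6 41. ] F [-0.1 -0.1 -0.8] gap 0.001 t 24.7
shift tool mm [1.  0.9 2. ] rotvec deg [0.11 0.24 0.11]
```

>>> {"fn": "move_arm", "kwargs": {"deltas": [0,0,-1,0,0,0,0,0,0,0,0,0,0,0]}}

```text
t: 24.9
tcp_pos: [0.5812, -0.0041, 0.0407]
tool_rot: [-0.043, 0.705, 0.042, 0.707]
force: [-0.0, 1.7, 1.4]
finger_gap: -0.001
```

>>> {"fn": "move_arm", "kwargs": {"deltas": [0,0,-1,0,0,0,0,0,0,0,0,0,0,0]}}

```text
t: 25.1
tcp_pos: [0.5812, -0.0042, 0.0408]
tool_rot: [-0.042, 0.705, 0.042, 0.707]
force: [0.8, 5.7, 2.0]
finger_gap: 0.001
```

>>> {"fn": "move_arm", "kwargs": {"deltas": [0,0,-1,0,0,0,0,0,0,0,0,0,0,0]}}

```text
t: 25.3
tcp_pos: [0.5811, -0.0042, 0.0408]
tool_rot: [-0.041, 0.705, 0.042, 0.707]
force: [0.1, 8.7, 1.9]
finger_gap: -0.002
```

>>> {"fn": "move_arm", "kwargs": {"deltas": [0,0,-1,0,0,0,0,0,0,0,0,0,0,0]}}

```text
t: 25.5
tcp_pos: [0.5811, -0.0043, 0.0408]
tool_rot: [-0.041, 0.705, 0.043, 0.707]
force: [-0.3, 11.8, 2.8]
finger_gap: -0.001
```

Solid contact: the bar does not move at 11.8 N. Retreating.

>>> {"fn": "move_arm", "kwargs": {"deltas": [0,0,10,0,0,0,0,0,0,25,0,0,0,0,0,-40,10,0,0,0,0,0,-45,0,-15,0,0,0,0,-20,40,-20,0,0,0,0,0,45,-20,0,0,0,0,0,45,-20,0,0,0,0,0,40,-20,0,0,0,0,0,0,0,0,0,0,0,0,0,0,0,0,0]}}

```text
t: 26.5
tcp_pos: [0.4608, 0.1955, 0.145]
tool_rot: [-0.044, 0.704, 0.043, 0.707]
force: [0.5, 0.4, 0.8]
finger_gap: -0.0
```

Run:
```python
from h import *
s=snap('side','s12.png'); cv2.imwrite('pics/c12.png',cv2.resize(s['image'][95:215,265:395,::-1],None,fx=4.9,fy=4.9,interpolation=cv2.INTER_CUBIC))
s=snap('top','t12.png'); print(manip.sense()['force'],manip.sense()['tcp_pos'],manip.sense()['t'])
Q=torail(cloud(s).reshape(-1,3))*1000
m=(Q[:,2]>57)&(Q[:,2]<70)&(Q[:,1]>-117)&(Q[:,1]<60)&(Q[:,0]<35)&(Q[:,0]>-30)
c,sz,a=cv2.minAreaRect(Q[m][:,:2].astype(np.float32)); print('bar',c,sz,a,np.median(Q[m][:,2]))
for x in range(-60,-10,10):
    w=Q[(Q[:,2]>55)&(abs(Q[:,1]+128)<14)&(Q[:,0]>=x)&(Q[:,0]<x+10)]; print(' flag',x,np.median(w[:,2]).round(1))
P=cloud(s)*1000; m=(abs(P[...,2]-50)<7)&(abs(P[...,0]-490)<70)&(abs(P[...,1]-358)<40); print('short',cv2.minAreaRect(P[m][:,:2].astype(np.float32)))
```

```text
[0.05764402 0.56066038 0.60373165] [0.46234443 0.19421305 0.14503338] 26.6
bar (8.960845947265625, -38.25126647949219) (156.7745819091797, 26.321561813354492) 89.98532104492188 65.91500271885683
 flag -60 75.7
 flag -50 76.5
 flag -40 75.6
 flag -30 75.2
 flag -20 76.3
short ((490.5174865722656, 357.81842041015625), (100.06257629394531, 25.37167739868164), 11.754714012145996)
```

View pics/c12.png

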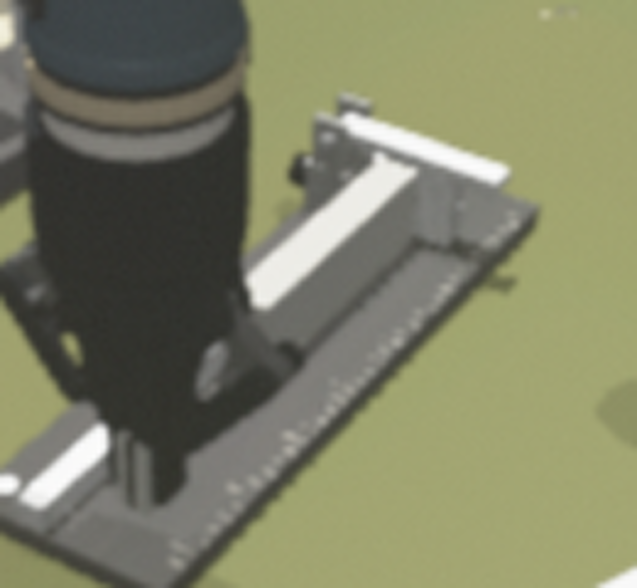

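View pics/t12.png

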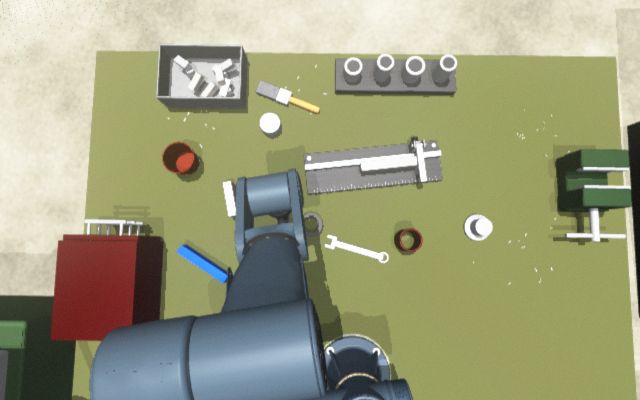

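The bar is parallel to the rail (top view 385,161), its end is on the flag at (418,158), the flag is level, the short bar hasn't moved, and the tool is clear at 145 mm up.

```bash
python3 -c "
from station import job
print(job.sign_off())"
```

```text
the job is handed in; nothing more can be done
None
```

The job is done and handed in at about 26.6 s; the sign-off reported no verdict.

**What I did:** I swung the flag down until it met its hard stop (15.6 N with no further movement). I then set the long bar on edge on the bed, about 64 mm left of the flag. I pushed it against the fence, slid it along until its end met the flag, let go and moved the arm clear.

**Last checks:**
- **Contact:** after release I pressed the bar with closed fingers, up to about 15 N on the side and 12 N on the end. The fingertips crept less than 0.5 mm, so the bar is tight against both the fence and the flag.
- **Bar position:** it is parallel to the rail within about 0.1°. Its centre is about 38 mm to the right of mid-rail, about 80 mm left of the stop face as required, and its top is at about 66 mm.
- **Flag:** its arm is level, with the top at about 75 to 76 mm.
- **Shorter bar:** it has not moved, within measurement noise of about 0.5 mm.

**One disagreement:** the bar's measured distance across the rail came out at 9 to 9.7 mm instead of the nominal 7.5 mm, though one earlier side view read 7.4 mm. This is within the roughly 2 mm calibration error plus my own rail fit, and contact with the fence was confirmed by force.

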